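Unstack the nested cups onto their saucers

TASK

Lay out the bar's four stacking cups: take the nested stack apart and stand each cup upright on the saucer of its own size, largest cup on largest saucer down to smallest on smallest, with its foot sitting down in the saucer's well. Leave the saucers, the jigger and the corkscrew where they are, and do not knock any cup over.

Things in the scene. Friction and masses are not known exactly. Their poses are not given: they have to be found in the camera images.
- cup_large: The largest of four grey stoneware cups: rim 68 mm across, 60 mm tall, foot 54 mm across, wall 3 mm; outside upright in the top 20 mm, tapering below. A ledge inside, 25 mm above its underside, carries the next smaller cup (snug, 2 mm play), whose rim then stands 18 mm above this rim. Starts on the worktop. Origin: centre of its underside, z up.
- cup_medium: The second largest of four grey stoneware cups: rim 58 mm across, 53 mm tall, foot 44 mm across, wall 3 mm; outside upright in the top 20 mm, tapering below. A ledge inside, 25 mm above its underside, carries the next smaller cup (snug, 2 mm play), whose rim then stands 18 mm above this rim. Starts nested in the largest cup. Origin: centre of its underside, z up.
- cup_small: The second smallest of four grey stoneware cups: rim 48 mm across, 46 mm tall, foot 34 mm across, wall 3 mm; outside upright in the top 20 mm, tapering below. A ledge inside, 25 mm above its underside, carries the next smaller cup (snug, 2 mm play), whose rim then stands 18 mm above this rim. Starts nested in the second largest cup. Origin: centre of its underside, z up.
- cup_tiny: The smallest of four grey stoneware cups: rim 38 mm across, 39 mm tall, foot 24 mm across, wall 3 mm; outside upright in the top 20 mm, tapering below. Starts nested in the second smallest cup, on top of the stack. Origin: centre of its underside, z up.
- saucer_large: The largest of four loose round dark-wood saucers, 90 mm across and 9 mm high, for the largest cup: a round well in the middle, 66 mm across and 4 mm deep, with an upright wall; its flat floor lies 5 mm above the underside. Origin: centre of the underside, z up.
- saucer_medium: The second largest of four loose round dark-wood saucers, 80 mm across and 9 mm high, for the second largest cup: a round well in the middle, 56 mm across and 4 mm deep, with an upright wall; its flat floor lies 5 mm above the underside. Origin: centre of the underside, z up.
- saucer_small: The second smallest of four loose round dark-wood saucers, 70 mm across and 9 mm high, for the second smallest cup: a round well in the middle, 46 mm across and 4 mm deep, with an upright wall; its flat floor lies 5 mm above the underside. Origin: centre of the underside, z up.
- saucer_tiny: The smallest of four loose round dark-wood saucers, 60 mm across and 9 mm high, for the smallest cup: a round well in the middle, 36 mm across and 4 mm deep, with an upright wall; its flat floor lies 5 mm above the underside. Origin: centre of the underside, z up.
- jigger: Bystander: steel double-cone measure, 47 mm across, 94 mm tall, standing behind the work. Origin: centre of the underside, z up.
- winged_corkscrew: Bystander: steel corkscrew with two folded wings standing on its bell, 34x70 mm, 183 mm tall, behind the work. Origin: centre of the underside, z up.
Mind the look-alikes: they are no part of the job. Leave any purple look-alike of the cup_large alone. What is shaped like the cup_tiny but blue is not meant.

How it is judged (in metres and radians):
At the end, for the whole second after the job is handed in: Every cup stands upright (within 0.08 rad) and at rest in the well of its own saucer: centred within 8 mm, its foot down on the well floor (underside 3 to 6.8 mm above the saucer's underside), and each saucer lies flat on the worktop (horizontal distance between cup_large and saucer_large below 0.008 m and z of cup_large in the frame of saucer_large between 0.003 and 0.0068 m and angle between each of cup_large, cup_medium, cup_small, cup_tiny's own z axis and vertical below 0.08 rad and height (world z) of each of saucer_large, saucer_medium, saucer_small, saucer_tiny below 0.004 m and angle between each of saucer_large, saucer_medium, saucer_small, saucer_tiny's own z axis and vertical below 0.06 rad and linear speed of each of cup_large, cup_medium, cup_small, cup_tiny below 0.02 m/s and horizontal distance between cup_medium and saucer_medium below 0.008 m and z of cup_medium in the frame of saucer_medium between 0.003 and 0.0068 m and horizontal distance between cup_small and saucer_small below 0.008 m and z of cup_small in the frame of saucer_small between 0.003 and 0.0068 m and horizontal distance between cup_tiny and saucer_tiny below 0.008 m and z of cup_tiny in the frame of saucer_tiny between 0.003 and 0.0068 m); the robot touches nothing.
It fails at once if a cup is knocked over (leans more than 0.7 rad) (angle between any of cup_large, cup_medium, cup_small, cup_tiny's own z axis and vertical above 0.7 rad).
It fails at once if a saucer is shoved more than 30 mm from its place (distance of any of saucer_large, saucer_medium, saucer_small, saucer_tiny from where it was at the start of the episode above 0.03 m).
It fails at once if the jigger or the corkscrew is moved more than 30 mm (distance of any of jigger, winged_corkscrew from where it was at the start of the episode above 0.03 m).
It also fails if it takes over 115 s, if anything falls off the work surface, if the arm or the gripper's body presses on something with over 40 N, if the wrist force passes 120 N, or if a joint passes its speed limit or range.

ROBOT

A 6-joint arm with a two-finger parallel gripper is mounted at the origin on a cart in front of the work surface, level with it; the furniture and walls round the work are solid. World frame = base frame: x ahead of the robot, y to its left, z up, the work surface at z = 0. Lengths are in mm, angles in degrees, forces in N, time in s.
With the tool pointing down it reaches from about 350 to 850 mm from the base axis. Payload 8.1 kg.
Tool frame: the origin (TCP) lies between the finger pads; the fingertips stand 19 mm ahead of it and the grasp point (between the pads) is the TCP (ctrl.finger_overhang is the distance from the TCP to the fingertips, in mm); z points along the fingers, y is the direction in which the jaws open and shut (so a half turn about z gives the same grasp; the last joint's range is limited). The gripper opens to 85 mm and grips with 20 to 120 N. Pads are 22 mm wide; open, the fingers measure 114 mm over their backs; the gripper's body (76 mm by 85 mm) begins 54 mm behind the grasp point. The pads swing forward as they close: fully open they stand 13 mm farther back than shut.
Start: joints at [64.893, 7.471, 85.268, -0, 87.261, -4.893], TCP at [207.295, 563.058, 250.292] pointing down, gripper open.
Joint ranges: [-169.43, 169.43], [-51.17, 129.36], [1.28, 143.12], [-76.62, 256.62], [0, 156.53], [-152.29, 152.29]. Speed limits (degrees/s): [136.94, 136.94, 159.86, 180, 180, 180].

INTERFACE

Orientations are given as [roll, pitch, yaw] about the fixed x, y, z axes, in that order (R = Rz(yaw) Ry(pitch) Rx(roll)).
In Python, from station import sensors, eyes, ctrl gives the robot as it stands.
- The arm moves only by the shell command python3 -m inch 'ROWS' [OPENING] [FORCE]. ROWS is a JSON object of lists of equal length, an entry for each row: "travel": the shift along the tool's x, y, z in m, a list of three; "twist": the turn, a rotation vector about the tool's x, y, z in degrees, a list of three. In form: {"travel": [[tx, ty, tz], ...], "twist": [[rx, ry, rz], ...]}. A call has 1 to 12 rows; each row shifts and turns the commanded pose from where the row before left it, along the tool's axes as they then stand; what a row does not reach is not made up. A row lasts 1/12 s, in which the tool goes at most 41.7 mm and 7.16 degrees, less where a joint would pass 70% of its speed; a pose out of reach is approached as far as the arm can. A call with a gripper value outside its range is refused whole. OPENING is the opening, from 0 (shut) to 1 (fully open), set as the call begins (- or left out, the last holds). The fingers move at their own pace and stop on an object; FORCE is the grip in N (left out, the last holds). Time passes only in rows, so rows that do not move let the fingers close. It gives the time, the measured TCP pose, the force and the opening at its end, in the units of the state.
- sensors.state(): the state, without advancing time (a new reading comes with each control period).
- eyes.camera(name): name is "side" or "top" or "wrist"; returns a dict with "color" (480x640x3 uint8, blue, green, red), "intrinsics" (3x3 intrinsics, pixels), "world_from_camera" (4x4, takes a point from camera to world coordinates); the wrist camera has in their place "mount" (4x4, takes a point from camera to tool coordinates, whose origin is the TCP and whose axes are the flange's). Camera axes: x right, y down, z forward; pixel columns grow to the right and rows downward; lengths in mm; the calibration is good to about 2 mm. A picture is of the moment at which its call begins: read the wrist's pose just before it. There is no depth.
- ctrl.sign_off(): hands the job in, once; it reports no verdict.
The state is a dict: "clock": time; "joint_pos": joint angles; "qd": joint speeds; "joint_torque": joint torques, N m; "tcp_pos": TCP position; "ee_rot": TCP orientation; "force": force on the tool from outside, world axes, zero at the start; "torque": the same for the moment, N m; "width": finger opening in mm.
Only numpy, scipy, OpenCV 4.12 (cv2) and the standard library are available. Lean on these libraries where they do the work, as an engineer would, in place of code of your own. Each camera call takes 0.05 s, during which the arm holds its last target.

## Working session

There is one attempt and no reset: what is moved stays moved. The work goes in short steps, Python scripts to look and compute and a shell command to move; the robot and the scene stay as the last step left them, time stands still between calls to the robot, and variables do not carry over. Pictures are saved under pics/ and viewed, and the job is handed in when it is done.

```bash
ls; mkdir -p pics
python3 - <<'E'
from station import sensors, eyes, ctrl
import cv2
s=sensors.state()
for k in s: print(k,s[k])
for n in ["side","top","wrist"]:
    c=eyes.camera(n); cv2.imwrite(f"pics/a_{n}.png",c["color"])
    print(n,c["intrinsics"].tolist() if hasattr(c["intrinsics"],'tolist') else c["intrinsics"], c.get("world_from_camera",c.get("mount")))
E
```

```text
pics
clock 0.0
joint_pos [ 6.48931590e+01  7.51611468e+00  8.53319464e+01 -1.73347696e-03
  8.72607924e+01 -4.89207437e+00]
qd [-0.12928687 -0.01577718  0.07925611 -0.00494937  0.08709862 -0.00596688]
joint_torque [ 4.03128724e-03 -5.69392741e+01 -5.00563395e+01 -1.31839175e-05
  1.49739330e-02  4.22630558e-05]
tcp_pos [207.07685952 562.56695823 249.20834153]
ee_rot [-1.79891395e+02 -7.55788980e-03  1.59785311e+02]
force [ 0.17088519 -0.37188022 -0.0763603 ]
torque [0.05055645 0.01884135 0.0251857 ]
width 85.42809374498425
side [[553.7733922521394, 0.0, 322.0514646396979], [0.0, 553.7733922521394, 240.52663969941568], [0.0, 0.0, 1.0]] [[-9.98585249e-01 -2.98981996e-02  4.39727072e-02  5.44121574e+02]
 [-5.30393853e-02  5.01187913e-01 -8.63711468e-01  1.00818646e+03]
 [ 3.78482849e-03 -8.64821816e-01 -5.02064639e-01  5.39778296e+02]
 [ 0.00000000e+00  0.00000000e+00  0.00000000e+00  1.00000000e+00]]
top [[509.38436615321996, 0.0, 318.93157704684245], [0.0, 509.38436615321996, 236.91848851232476], [0.0, 0.0, 1.0]] [[-1.05601938e-02 -9.93487201e-01  1.13453356e-01  4.56291148e+02]
 [-9.99605714e-01  7.53637555e-03 -2.70484497e-02  2.14173527e+02]
 [ 2.60172614e-02 -1.13694260e-01 -9.93175069e-01  1.02112256e+03]
 [ 0.00000000e+00  0.00000000e+00  0.00000000e+00  1.00000000e+00]]
wrist [[363.3161490793097, 0.0, 321.4694552519599], [0.0, 363.3161490793097, 240.2727523769624], [0.0, 0.0, 1.0]] [[-2.41359256e-05 -9.48606233e-01 -3.16458867e-01  8.13638551e+01]
 [ 9.99999931e-01 -1.39945654e-04  3.43227533e-04 -4.66099693e-01]
 [-3.69874820e-04 -3.16458837e-01  9.48606171e-01 -1.24684597e+02]
 [ 0.00000000e+00  0.00000000e+00  0.00000000e+00  1.00000000e+00]]
```

View pics/a_top.png

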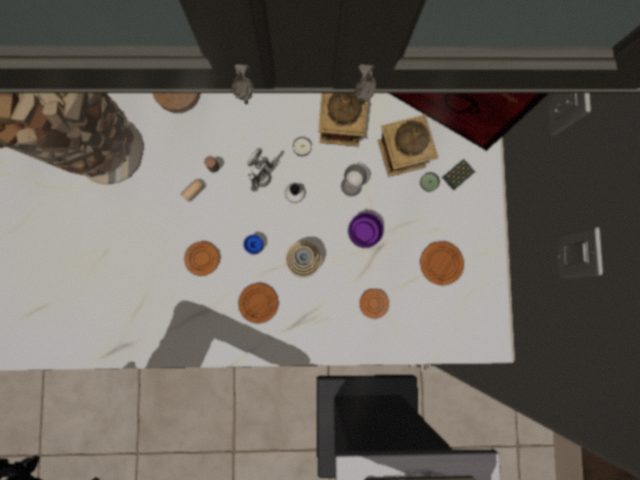

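View pics/a_side.png

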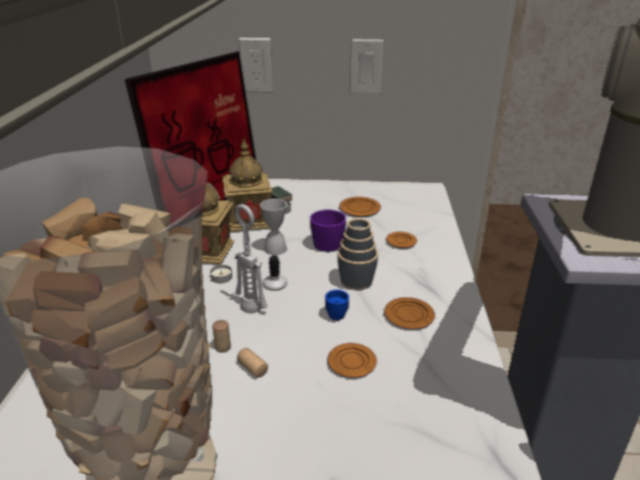

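View pics/a_wrist.png

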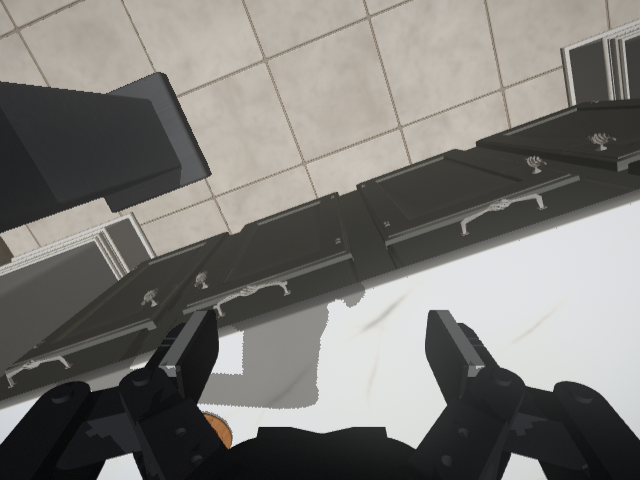

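Candidates (top view): the grey nested stack (304,258); the purple large look-alike (366,229), which I leave alone; the blue tiny look-alike (254,244), which I also leave alone. There are four orange-brown saucers at (442,263), (259,302), (202,258) and (375,303), to be ordered by size. I choose the grey stack. Next I measure and check it in a crop.

```bash
cat > h.py <<'E'
import numpy as np, cv2
from station import sensors, eyes, ctrl
from scipy.spatial.transform import Rotation as R
def cast(K,T,uv,z):
    T=np.array(T);d=T[:3,:3]@np.linalg.solve(np.array(K),[uv[0],uv[1],1.]);o=T[:3,3]
    return o+d*(z-o[2])/d[2]
def camT(n):
    s=sensors.state();c=eyes.camera(n)
    if n=="wrist":
        T=np.eye(4);T[:3,:3]=R.from_euler('xyz',s['ee_rot'],degrees=True).as_matrix();T[:3,3]=s['tcp_pos']
        T=T@np.array(c['mount'])
    else: T=np.array(c['world_from_camera'])
    return c['color'],np.array(c['intrinsics']),T,s
E
python3 - <<'E'
from h import *
im={}
for n in("top","side"):
    a,K,T,s=camT(n);im[n]=a
    hsv=cv2.cvtColor(a,cv2.COLOR_BGR2HSV)
    m=cv2.inRange(hsv,(5,150,90),(18,255,255))
    m=cv2.morphologyEx(m,cv2.MORPH_CLOSE,np.ones((5,5)))
    for c in cv2.findContours(m,0,2)[0]:
        if cv2.contourArea(c)<200: continue
        (u,v),(w,h),_=cv2.fitEllipse(cv2.convexHull(c))
        P=[cast(K,T,p[0].astype(float),9) for p in cv2.convexHull(c)]
        (cx,cy),r=cv2.minEnclosingCircle(np.array(P)[:,:2].astype(np.float32))
        print(n,round(u),round(v),"ell ctr",cast(K,T,(u,v),9)[:2].round(1),"circ",round(cx,1),round(cy,1),"D",round(2*r,1))
    np.save(f"{n}.npy",a)
a=cv2.resize(im["top"][210:310,230:410],None,fx=4,fy=4,interpolation=2)
b=cv2.resize(im["side"][180:330,290:440],None,fx=4,fy=4,interpolation=2)[:400]
b=cv2.resize(im["side"][180:330,290:440],(400,400),interpolation=2)
cv2.imwrite("pics/b_crop.png",cv2.resize(a,(800,444)));cv2.imwrite("pics/b_side.png",b)
E
```

```text
top 371 303 ell ctr [440.1  84.5] circ 439.8 81.8 D 51.7
top 258 303 ell ctr [442.7 307.7] circ 442.6 307.7 D 74.4
top 442 263 ell ctr [518.1 -58.5] circ 518.3 -58.5 D 83.8
top 202 258 ell ctr [531.3 418.9] circ 531.5 419.0 D 64.2
side 352 360 ell ctr [532.1 423.4] circ 532.3 422.3 D 65.9
side 409 313 ell ctr [443.2 311.8] circ 443.3 310.5 D 74.8
side 401 240 ell ctr [439.6  82.3] circ 440.1 81.7 D 53.8
side 360 206 ell ctr [518.2 -54.8] circ 517.6 -55.4 D 83.6
```

View pics/b_crop.png

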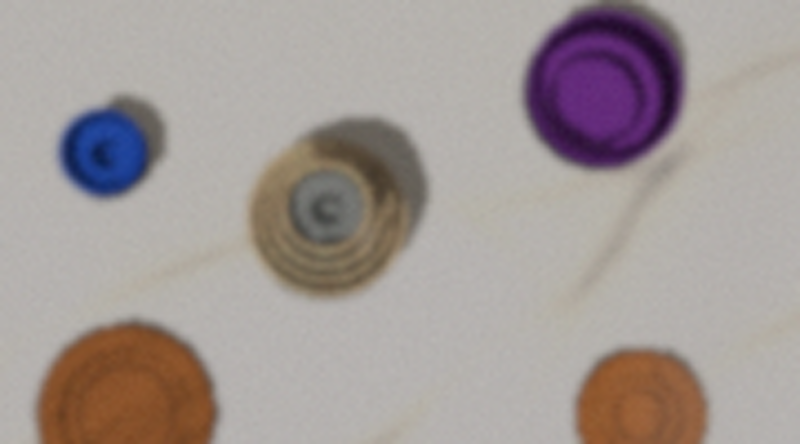

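View pics/b_side.png

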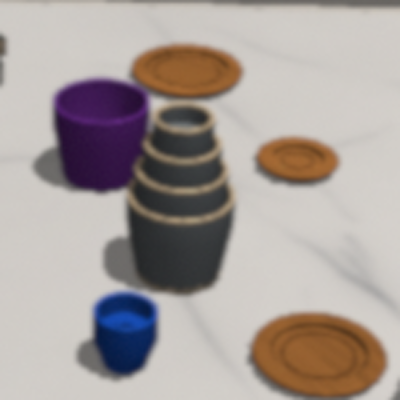

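The crop confirms the choice: the grey stack has four tan rims, with the tiny cup's rim at top pixel (304,256) and side pixel (359,224). Purple and blue stand clear. Saucers by size: large (518,-57), medium (443,309), small (532,421), tiny (440,82).

Run:
```python
from h import *
for n,uv in(("top",(304.3,256.1)),("side",(359,223.9))):
    a,K,T,s=camT(n); print(n,cast(K,T,uv,114).round(1))
a,K,T,s=camT("top")
# large rim lower arcs: tan mask hull
hsv=cv2.cvtColor(a,cv2.COLOR_BGR2HSV)
for n,(x0,y0,x1,y1) in {"tiny":(350,280,400,325)}.items():
    m=cv2.inRange(hsv[y0:y1,x0:x1],(3,90,40),(22,255,255)); c=max(cv2.findContours(m,0,2)[0],key=cv2.contourArea)
    (u,v),w,_=cv2.fitEllipse(cv2.convexHull(c)); print(u+x0,v+y0,w,cast(K,T,(u+x0,v+y0),9))
print(R.from_euler('xyz',s['ee_rot'],degrees=True).as_matrix().round(3), s['tcp_pos'])
```

```text
top [525.7 215.9 114. ]
side [524.7 218.7 114. ]
373.85069465637207 303.1149368286133 (28.402719497680664, 28.992168426513672) [439.38192322  79.40317771   9.        ]
[[-0.938  0.346 -0.   ]
 [ 0.346  0.938 -0.   ]
 [ 0.    -0.    -1.   ]] [207.27465474 562.96418761 250.03554226]
```

```bash
python3 -m inch '{"travel":[[0,0,0],[0,0,0],[0,0,0],[0,0,0],[-0.026,-0.028,0],[-0.026,-0.028,0],[-0.026,-0.028,0],[-0.026,-0.028,0],[-0.026,-0.028,0],[-0.026,-0.028,0],[-0.026,-0.028,0],[-0.026,-0.028,0]],"twist":[[0,0,-5],[0,0,-5],[0,0,-5],[0,0,-5.2],[0,0,0],[0,0,0],[0,0,0],[0,0,0],[0,0,0],[0,0,0],[0,0,0],[0,0,0]]}' 1 30
```

```text
clock: 1.4
tcp_pos: [416.2, 337.5, 250.5]
ee_rot: [180.0, 0.0, 180.0]
force: [-0.2, 0.1, 0.5]
width: 85.7
```

```bash
python3 -m inch '{"travel":[[-0.027,-0.030,0],[-0.027,-0.030,0],[-0.027,-0.030,0],[-0.027,-0.030,0],[0,0,0],[0,0,0]],"twist":[[0,0,0],[0,0,0],[0,0,0],[0,0,0],[0,0,0],[0,0,0]]}' 0.7
python3 - <<'E'
from h import *
a,K,T,s=camT("wrist");print(s['tcp_pos'],s['width'])
cv2.imwrite("pics/c1.png",a)
np.savez("c1.npz",K=K,T=T)
def proj(p):
    q=np.linalg.inv(T)@[*p,1];q=K@q[:3];return (q[:2]/q[2]).round(1)
print("tiny rim ctr",proj((525.2,217.3,114)),"med saucer",proj((443,309,9)),"small",proj((532,421,9)),"tiny",proj((440,81,9)))
E
```

```text
clock: 1.9
tcp_pos: [524.4, 216.9, 250.1]
ee_rot: [-180.0, -0.0, 179.8]
force: [-1.2, 0.6, 0.2]
width: 59.6
[524.42456992 216.94257054 250.11433513] 59.64929959411688
tiny rim ctr [322.4 234.3] med saucer [417.9 118.7] small [519.6 209.2] tiny [178.8 116.5]
```

View pics/c1.png

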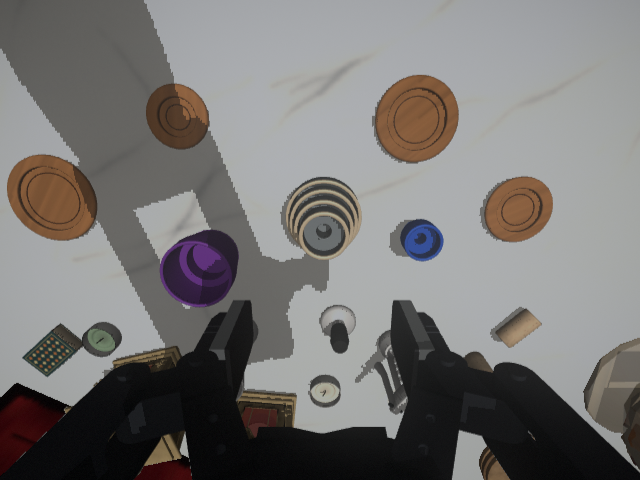

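The wrist view shows the stack with its top rim at about (324,236) and all four saucers, at (417,118), (518,209), (178,116) and (52,197). The predictions match. I refine the positions from this view.

```bash
cat > w.py <<'E'
from h import *
def saucers(a,K,T):
    hsv=cv2.cvtColor(a,cv2.COLOR_BGR2HSV)
    m=cv2.inRange(hsv,(5,100,30),(20,255,255));m=cv2.morphologyEx(m,cv2.MORPH_CLOSE,np.ones((7,7)))
    for c in cv2.findContours(m,0,2)[0]:
        if cv2.contourArea(c)<1500: continue
        h=cv2.convexHull(c)
        P=np.array([cast(K,T,p[0].astype(float),9)[:2] for p in h])
        A=np.c_[2*P,np.ones(len(P))];x=np.linalg.lstsq(A,(P**2).sum(1),rcond=None)[0]
        r=np.sqrt(x[2]+x[0]**2+x[1]**2); res=np.abs(np.hypot(*(P-x[:2]).T)-r).max()
        print(np.mean(h[:,0],0).round(),x[:2].round(1),"D",round(2*r,1),"res",round(res,1))
E
python3 - <<'E'
from w import *
a=cv2.imread("pics/c1.png");d=np.load("c1.npz");K,T=d['K'],d['T']
saucers(a,K,T)
# tan rims: topmost
crop=a[165:270,270:380];cv2.imwrite("pics/c2.png",cv2.resize(crop,None,fx=6,fy=5.5,interpolation=0))
print(cast(K,T,(323.5,236),114))
E
```

```text
[519. 208.] [532.5 419.6] D 68.2 res 0.4
[ 48. 197.] [518.7 -59. ] D 88.4 res 0.4
[175. 112.] [440.   79.1] D 58.2 res 0.7
[416. 117.] [443.6 307.6] D 78.1 res 0.3
[526.52328708 218.09246903 114.        ]
```

View pics/c2.png

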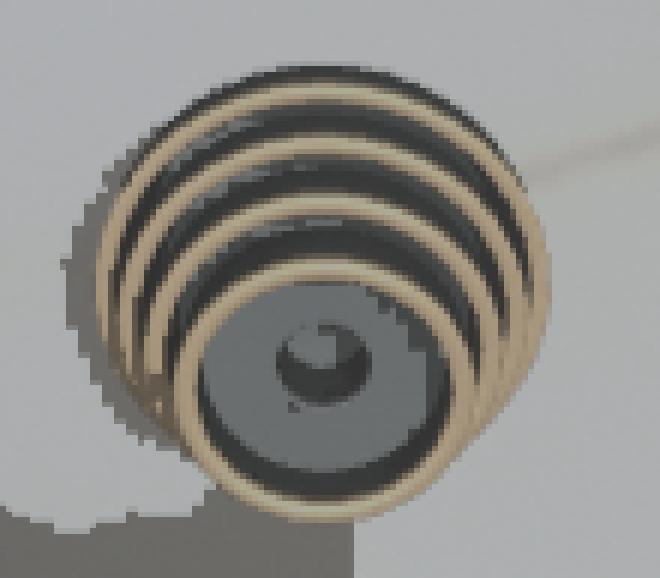

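```bash
python3 -c "
from station import *
print(ctrl.finger_overhang,[x for x in dir(ctrl) if x[0]!='_'],sensors.state()['tcp_pos'],sensors.state()['width'])"
# down to 118: 132 mm ; x +1.6
python3 -m inch '{"travel":[[-0.002,0.001,0.02],[0,0,0.03],[0,0,0.03],[0,0,0.022],[0,0,0.015],[0,0,0.01],[0,0,0.005],[0,0,0],[0,0,0]],"twist":[[0,0,0],[0,0,0],[0,0,0],[0,0,0],[0,0,0],[0,0,0],[0,0,0],[0,0,0],[0,0,0]]}' 0.62
python3 - <<'E'
from h import *
a,K,T,s=camT("wrist");b=camT("side")[0][150:330,270:450]
cv2.imwrite("pics/d1.png",cv2.hconcat([cv2.resize(a,(400,300)),cv2.resize(b,(300,300),interpolation=2)]))
E
```

```text
19.0 ['Unreachable', 'finger_overhang', 'sign_off'] [523.51815465 218.28065047 250.10864795] 59.99330565576408
clock: 2.7
tcp_pos: [525.5, 220.7, 119.3]
ee_rot: [180.0, 0.1, -180.0]
force: [0.2, 0.2, 0.6]
width: 53.0
```

View pics/d1.png

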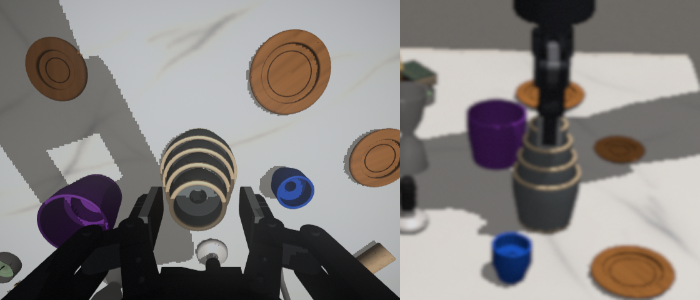

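```bash
python3 -m inch '{"travel":[[-0.001,-0.002,0],[0,0,0]],"twist":[[0,0,0],[0,0,0]]}' 0.62
python3 -m inch '{"travel":[[0,0,0],[0,0,0],[0,0,0],[0,0,0],[0,0,0],[0,0,0]],"twist":[[0,0,0],[0,0,0],[0,0,0],[0,0,0],[0,0,0],[0,0,0]]}' 0 30
```

```text
clock: 2.97
tcp_pos: [527.0, 217.9, 119.4]
ee_rot: [180.0, 0.1, 180.0]
force: [0.1, 0.1, -0.1]
width: 53.2
clock: 3.47
tcp_pos: [526.7, 218.0, 118.9]
ee_rot: [180.0, 0.1, 180.0]
force: [1.1, 0.1, 5.2]
width: 34.9
```

Run:
```python
from h import *
a,K,T,s=camT("wrist");b=camT("side")[0][170:290,290:410];print(s['width'],s['force'])
cv2.imwrite("pics/d2.png",cv2.hconcat([cv2.resize(a[200:480,160:480],(400,350)),cv2.resize(b,(350,350),interpolation=2)]))
```

```text
34.94586117830475 [1.06140277 0.11946299 5.17795714]
```

View pics/d2.png

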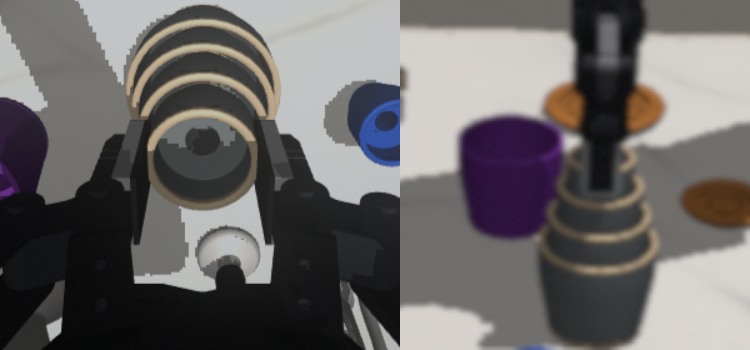

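```bash
python3 -m inch '{"travel":[[0,0,-0.004],[0,0,-0.006],[0,0,-0.01],[0,0,-0.01],[0,0,-0.01],[0,0,-0.01],[0,0,-0.02],[0,0,-0.02],[0,0,-0.01],[0,0,0]],"twist":[[0,0,0],[0,0,0],[0,0,0],[0,0,0],[0,0,0],[0,0,0],[0,0,0],[0,0,0],[0,0,0],[0,0,0]]}'
python3 - <<'E'
from h import *
a,K,T,s=camT("wrist");b=camT("side")[0][110:290,270:450];print(s['width'],s['force'],s['tcp_pos'])
np.savez("d3.npz",K=K,T=T,a=a)
cv2.imwrite("pics/d3.png",cv2.hconcat([cv2.resize(a,(440,330)),cv2.resize(b,(330,330),interpolation=2)]))
E
```

```text
clock: 4.4
tcp_pos: [528.0, 218.6, 222.4]
ee_rot: [179.9, 0.3, 180.0]
force: [0.7, 0.1, 0.5]
width: 35.8
35.78655902457387 [0.69625942 0.06046782 0.46069629] [528.02051067 218.55471881 222.3717501 ]
```

View pics/d3.png

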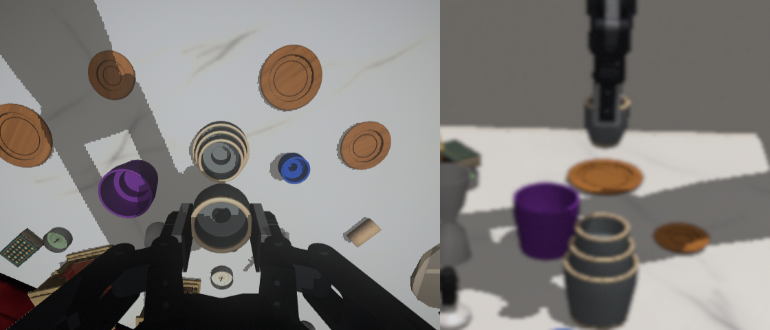

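Tiny is lifted cleanly and the rest of the stack is still standing. I move it over its saucer.

```bash
python3 -m inch '{"travel":[[0.010,-0.015,0],[0.016,-0.025,0],[0.020,-0.032,0],[0.020,-0.032,0],[0.014,-0.022,0.02],[0.006,-0.013,0.03],[0,0,0.03],[0,0,0.02],[0,0,0.01],[0,0,0],[0,0,0]],"twist":[[0,0,0],[0,0,0],[0,0,0],[0,0,0],[0,0,0],[0,0,0],[0,0,0],[0,0,0],[0,0,0],[0,0,0],[0,0,0]]}'
python3 - <<'E'
from h import *
a,K,T,s=camT("wrist");print(s['width'],s['force'],s['tcp_pos'])
np.savez("d4.npz",K=K,T=T,a=a,tcp=s['tcp_pos'])
top=camT("top")[0][265:345,325:425]
cv2.imwrite("pics/d4.png",cv2.hconcat([cv2.resize(a[150:430,160:480],(400,350)),cv2.resize(top,(400,350),interpolation=2)]))
E
```

```text
clock: 5.42
tcp_pos: [439.6, 79.1, 107.8]
ee_rot: [-180.0, -0.1, -180.0]
force: [-0.6, 0.1, 0.2]
width: 35.5
35.53432725923576 [-0.55383059  0.07747161  0.1816107 ] [439.61935089  79.10466039 107.79736256]
```

View pics/d4.png

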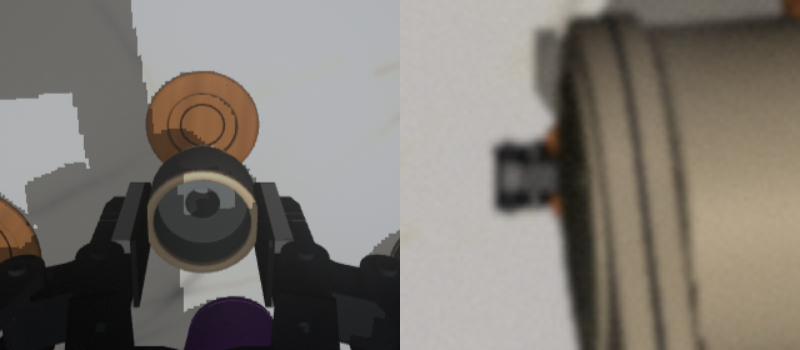

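Run:
```python
from h import *
d=np.load("d4.npz");K,T=d['K'],d['T']
print(cast(K,T,(322.4,249.2),9), cast(K,T,(321.6,326.8),108.3-4.3))
```

```text
[438.64055055  79.34418266   9.        ] [437.91303856  78.76896122 104.        ]
```

```bash
python3 -m inch '{"travel":[[0,0,0.012],[0,0,0.016],[0,0,0.014],[0,0,0.008],[0,0,0.005],[0,0,0.003],[0,0,0.001],[0,0,0],[0,0,0]],"twist":[[0,0,0],[0,0,0],[0,0,0],[0,0,0],[0,0,0],[0,0,0],[0,0,0],[0,0,0],[0,0,0]]}'
python3 - <<'E'
from h import *
a,K,T,s=camT("wrist");b=camT("side")[0][180:280,350:450];print(s['width'],s['force'],s['tcp_pos'])
cv2.imwrite("pics/d5.png",cv2.hconcat([cv2.resize(a[150:430,160:480],(400,350)),cv2.resize(b,(350,350),interpolation=2)]))
E
```

```text
clock: 6.27
tcp_pos: [440.8, 79.1, 50.0]
ee_rot: [180.0, 0.1, 180.0]
force: [-0.3, 0.5, -0.5]
width: 35.9
35.88324871900243 [-0.2667505   0.49690084 -0.48558794] [440.76524694  79.07482779  50.03193047]
```

View pics/d5.png

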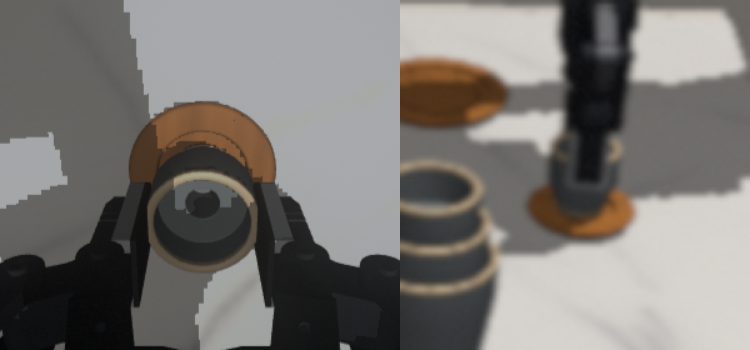

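```bash
for i in 1 2; do python3 -m inch '{"travel":[[0,0,0.0005],[0,0,0.0]],"twist":[[0,0,0],[0,0,0]]}' | grep -E "force|tcp_pos"; done
python3 -m inch '{"travel":[[0,0,0.0005],[0,0,0.0]],"twist":[[0,0,0],[0,0,0]]}'
```

```text
tcp_pos: [440.4, 79.0, 49.0]
force: [0.4, -0.5, -1.2]
tcp_pos: [440.5, 79.0, 48.9]
force: [-2.4, -0.2, 5.3]
clock: 6.87
tcp_pos: [440.6, 79.0, 48.9]
ee_rot: [-180.0, 0.0, 180.0]
force: [-5.0, 0.7, 11.1]
width: 35.5
```

```bash
python3 -m inch '{"travel":[[0,0,0],[0,0,0],[0,0,0],[0,0,0]],"twist":[[0,0,0],[0,0,0],[0,0,0],[0,0,0]]}' 0.6
python3 -m inch '{"travel":[[0,0,-0.004],[0,0,-0.01],[0,0,-0.02],[0,0,-0.03],[0,0,-0.035],[0,0,-0.035],[0,0,-0.026],[0,0,-0.01],[0,0,0]],"twist":[[0,0,0],[0,0,0],[0,0,0],[0,0,0],[0,0,0],[0,0,0],[0,0,0],[0,0,0],[0,0,0]]}' 0.7
python3 - <<'E'
from h import *
a,K,T,s=camT("wrist");print(s['width'],s['tcp_pos'])
np.savez("e1.npz",K=K,T=T,a=a)
cv2.imwrite("pics/e1.png",a)
E
```

```text
clock: 7.2
tcp_pos: [440.1, 79.0, 47.6]
ee_rot: [-180.0, -0.0, 180.0]
force: [-0.1, 0.8, 0.4]
width: 51.0
clock: 7.95
tcp_pos: [442.1, 79.1, 221.9]
ee_rot: [180.0, 0.4, 180.0]
force: [0.2, -0.4, -0.7]
width: 60.0
59.99316170468903 [442.11152535  79.12603478 221.88131427]
```

View pics/e1.png

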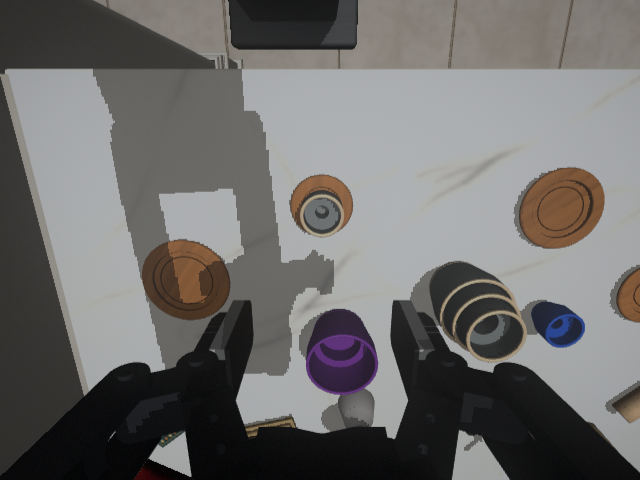

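Run:
```python
from w import *
d=np.load("e1.npz");K,T,a=d['K'],d['T'],d['a']
saucers(a,K,T)
g=a[165:245,280:365];cv2.imwrite("pics/e2.png",cv2.resize(g,None,fx=7,fy=7,interpolation=0))
print(cast(K,T,(322.5,214.8),44))
```

```text
[186. 280.] [518.4 -59.4] D 88.1 res 0.5
[561. 209.] [443.4 307.3] D 78.4 res 0.5
[439.73385307  79.74672883  44.        ]
```

View pics/e2.png

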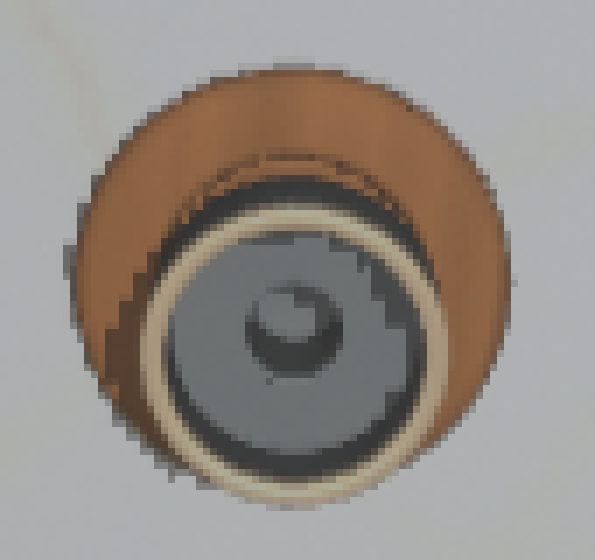

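Tiny's rim centre is (439,79.5) and its saucer is (440,79), so it is seated. Next is the small cup.

```bash
python3 -m inch '{"travel":[[-0.010,0.015,0],[-0.016,0.025,0],[-0.020,0.032,0],[-0.020,0.032,0],[-0.014,0.022,0],[-0.006,0.013,0],[0,0,0],[0,0,0]],"twist":[[0,0,0],[0,0,0],[0,0,0],[0,0,0],[0,0,0],[0,0,0],[0,0,0],[0,0,0]]}' 0.75
python3 - <<'E'
from w import *
a,K,T,s=camT("wrist");print(s['width'],s['tcp_pos'])
np.savez("f1.npz",K=K,T=T,a=a); saucers(a,K,T)
cv2.imwrite("pics/f1.png",cv2.resize(a[170:270,270:380],None,fx=6,fy=6,interpolation=0))
E
```

```text
clock: 8.67
tcp_pos: [524.9, 218.0, 214.8]
ee_rot: [-179.9, -0.3, -179.9]
force: [0.5, -0.2, 0.5]
width: 63.9
63.935259191037275 [524.90351668 218.00870014 214.83014708]
[536. 223.] [532.5 419.7] D 68.3 res 0.3
[ 44. 203.] [518.7 -58.8] D 88.6 res 1.9
[170. 116.] [440.   79.2] D 58.0 res 0.9
[426. 115.] [443.6 307.5] D 78.2 res 0.4
```

View pics/f1.png

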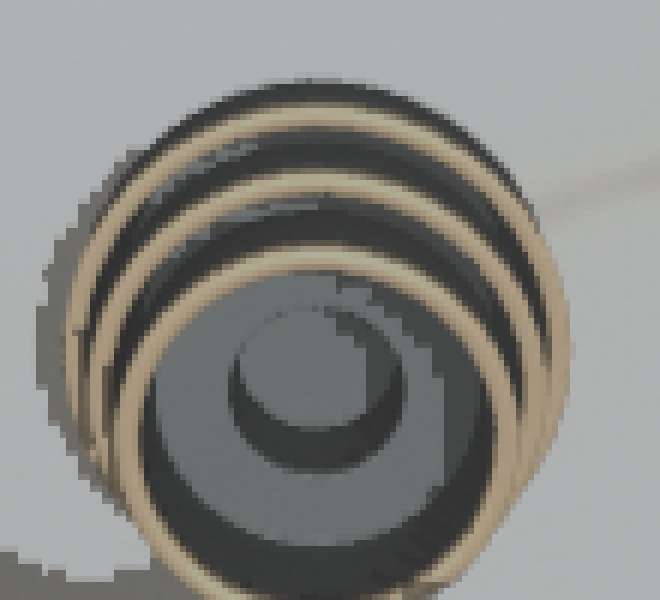

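```bash
python3 - <<'E'
from w import *
d=np.load("f1.npz");print(cast(d['K'],d['T'],(322.9,242.5),96))
E
python3 -m inch '{"travel":[[0,0,0.02],[0,0,0.03],[0,0,0.03],[0,0,0.02],[0,0,0.01],[0,0,0.005],[0,0,0.002],[0,0,0],[0,0,0]],"twist":[[0,0,0],[0,0,0],[0,0,0],[0,0,0],[0,0,0],[0,0,0],[0,0,0],[0,0,0],[0,0,0]]}' 0.75
```

```text
[525.7656197  218.47566833  96.        ]
clock: 9.47
tcp_pos: [527.3, 218.1, 102.5]
ee_rot: [180.0, 0.1, 180.0]
force: [-0.4, 0.1, -0.3]
width: 64.0
```

Aligned within 1 mm. I close and lift.

```bash
python3 -m inch '{"travel":[[0,0,0],[0,0,0],[0,0,0],[0,0,0],[0,0,0],[0,0,0]],"twist":[[0,0,0],[0,0,0],[0,0,0],[0,0,0],[0,0,0],[0,0,0]]}' 0 35
python3 -m inch '{"travel":[[0,0,-0.004],[0,0,-0.006],[0,0,-0.01],[0,0,-0.01],[0,0,-0.01],[0,0,-0.01],[0,0,-0.02],[0,0,-0.02],[0,0,-0.01],[0,0,0]],"twist":[[0,0,0],[0,0,0],[0,0,0],[0,0,0],[0,0,0],[0,0,0],[0,0,0],[0,0,0],[0,0,0],[0,0,0]]}'
python3 - <<'E'
from h import *
a,K,T,s=camT("wrist");b=camT("side")[0][110:290,270:450];print(s['width'],s['force'],s['tcp_pos'])
cv2.imwrite("pics/f3.png",cv2.hconcat([cv2.resize(a,(440,330)),cv2.resize(b,(330,330),interpolation=2)]))
E
```

```text
clock: 9.97
tcp_pos: [527.4, 218.4, 102.9]
ee_rot: [180.0, 0.2, 180.0]
force: [-1.9, -0.1, 6.0]
width: 46.4
clock: 10.8
tcp_pos: [528.1, 218.6, 204.8]
ee_rot: [179.9, 0.3, 180.0]
force: [1.5, -0.6, -0.6]
width: 46.6
46.56455498684574 [ 1.51251617 -0.63708838 -0.57315241] [528.09656809 218.56946755 204.81986569]
```

View pics/f3.png

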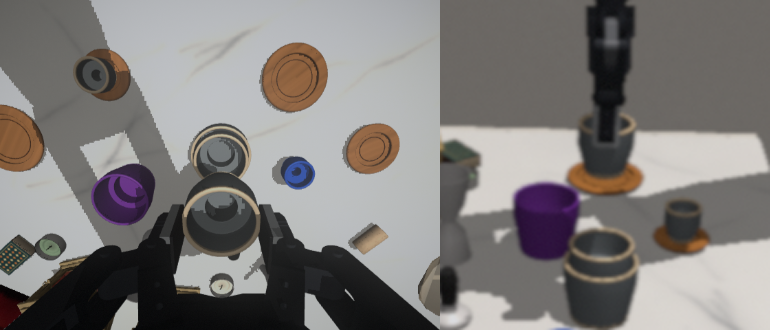

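```bash
python3 -m inch '{"travel":[[-0.0065,0.015,0],[0,0.030,0],[0,0.037,0],[0,0.038,0],[0,0.037,0],[0,0.030,0.01],[0,0.0145,0.02],[0,0,0.025],[0,0,0.02],[0,0,0.01],[0,0,0],[0,0,0]],"twist":[[0,0,0],[0,0,0],[0,0,0],[0,0,0],[0,0,0],[0,0,0],[0,0,0],[0,0,0],[0,0,0],[0,0,0],[0,0,0],[0,0,0]]}'
python3 - <<'E'
from h import *
a,K,T,s=camT("wrist");print(s['width'],s['force'],s['tcp_pos'])
np.savez("f4.npz",K=K,T=T,a=a,tcp=s['tcp_pos'])
cv2.imwrite("pics/f4.png",cv2.resize(a[150:430,160:480],(640,560)))
E
```

```text
clock: 11.9
tcp_pos: [532.1, 418.8, 114.5]
ee_rot: [-179.9, -0.1, 180.0]
force: [-0.3, 1.3, -1.1]
width: 46.7
46.73058177404052 [-0.33025238  1.32963787 -1.11254028] [532.09403306 418.76718356 114.52762757]
```

View pics/f4.png

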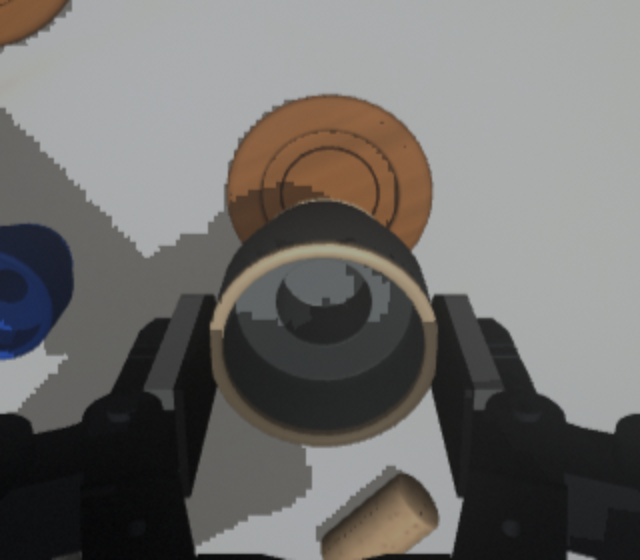

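Run:
```python
from w import *
d=np.load("f4.npz");K,T,a=d['K'],d['T'],d['a']
print(cast(K,T,(322,321.5),111.5)); 
hsv=cv2.cvtColor(a,cv2.COLOR_BGR2HSV);m=cv2.inRange(hsv,(5,100,30),(20,255,255));m[:,:270]=0;m[290:]=0;m[:180]=m[:180]
cs=[c for c in cv2.findContours(m,0,2)[0]];c=max(cs,key=cv2.contourArea)[:,0].astype(float)
c=c[c[:,1]<245]; h=cv2.convexHull(c.astype(np.int32))[:,0].astype(float)
P=np.array([cast(K,T,p,9)[:2] for p in h if p[1]<244]);A=np.c_[2*P,np.ones(len(P))];x=np.linalg.lstsq(A,(P**2).sum(1),rcond=None)[0];print(x[:2],2*np.sqrt(x[2]+x[0]**2+x[1]**2))
```

```text
[527.48311083 418.58795464 111.5       ]
[532.50320682 420.19665182] 68.68522607175272
```

Run:
```python
from w import *
d=np.load("f4.npz");K,T,a=d['K'],d['T'],d['a']
for z in (108,111,114):
    p=cast(K,T,(322,270.7),z);q=cast(K,T,(322,372.3),z);print(z,(p+q)/2,np.hypot(*(p-q)[:2]))
d=np.load("d4.npz");K,T,a=d['K'],d['T'],d['a']
p=cast(K,T,(322,150+170*.8),104);q=cast(K,T,(322,150+272*.8),104);print((p+q)/2,np.hypot(*(p-q)[:2]))
```

```text
108 [530.7726861  418.58819062 108.        ] 47.67834379579198
111 [528.94790086 418.58783656 111.        ] 46.589758924842414
114 [527.12311562 418.5874825  114.        ] 45.50117405389274
[438.67845589  78.93130897 104.        ] 37.865526382242656
```

```bash
python3 -m inch '{"travel":[[-0.0015,0.001,0.012],[0,0,0.016],[0,0,0.014],[0,0,0.008],[0,0,0.005],[0,0,0.003],[0,0,0.001],[0,0,0],[0,0,0]],"twist":[[0,0,0],[0,0,0],[0,0,0],[0,0,0],[0,0,0],[0,0,0],[0,0,0],[0,0,0],[0,0,0]]}'
for i in 1 2; do python3 -m inch '{"travel":[[0,0,0.0005],[0,0,0.0]],"twist":[[0,0,0],[0,0,0]]}' | grep -E "force|tcp_pos"; done
python3 - <<'E'
from h import *
b=camT("side")[0][290:410,300:420]
cv2.imwrite("pics/f5.png",cv2.resize(b,(400,400),interpolation=2))
E
```

```text
clock: 12.7
tcp_pos: [535.0, 420.8, 57.9]
ee_rot: [180.0, 0.1, 180.0]
force: [-1.4, -2.1, 2.8]
width: 46.7
tcp_pos: [535.0, 420.8, 57.9]
force: [-2.3, -2.8, 7.6]
tcp_pos: [535.1, 420.9, 57.9]
force: [-3.6, -3.3, 9.7]
```

View pics/f5.png

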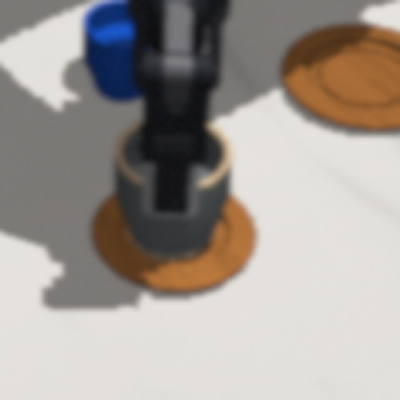

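```bash
python3 -m inch '{"travel":[[0,0,0],[0,0,0],[0,0,0],[0,0,0]],"twist":[[0,0,0],[0,0,0],[0,0,0],[0,0,0]]}' 0.75
python3 -m inch '{"travel":[[0,0,-0.004],[0,0,-0.01],[0,0,-0.02],[0,0,-0.03],[0,0,-0.035],[0,0,-0.035],[0,0,-0.016],[0,0,-0.01],[0,0,0]],"twist":[[0,0,0],[0,0,0],[0,0,0],[0,0,0],[0,0,0],[0,0,0],[0,0,0],[0,0,0],[0,0,0]]}' 0.75
python3 - <<'E'
from w import *
a,K,T,s=camT("wrist");print(s['width'],s['tcp_pos'])
np.savez("g1.npz",K=K,T=T,a=a)
saucers(a,K,T)
cv2.imwrite("pics/g1.png",cv2.resize(a[160:280,260:390],None,fx=5,fy=5,interpolation=0))
E
```

```text
clock: 13.42
tcp_pos: [534.1, 420.5, 55.5]
ee_rot: [-180.0, -0.0, 180.0]
force: [0.4, 0.6, 0.2]
width: 64.2
clock: 14.17
tcp_pos: [535.6, 421.4, 220.0]
ee_rot: [179.8, 0.3, 180.0]
force: [0.7, 0.4, 0.7]
width: 64.5
64.48589388773966 [535.55174169 421.36716741 219.96804272]
[193.  99.] [443.8 308.2] D 78.3 res 0.2
```

View pics/g1.png

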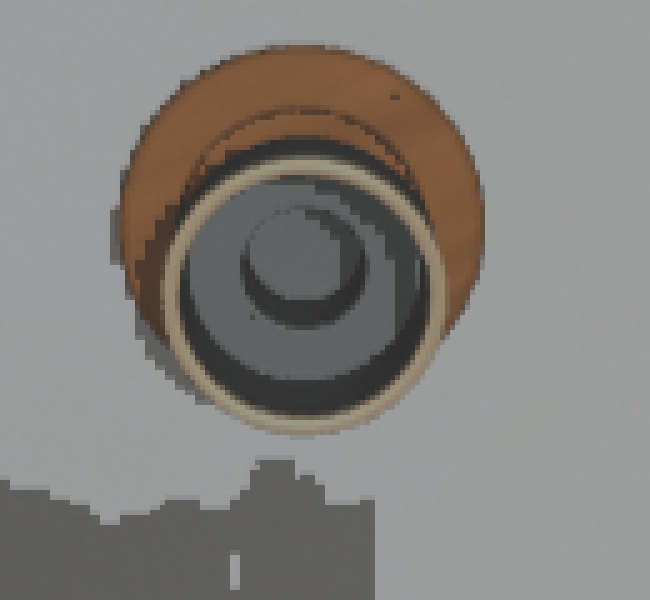

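```bash
python3 - <<'E'
from w import *
d=np.load("g1.npz");K,T=d['K'],d['T']
print((cast(K,T,(320.9,191),51)+cast(K,T,(320.9,247.2),51))/2, cast(K,T,(320.5,168.8),9)+[35,0,0])
E
# medium: dx -8, dy -202.5
python3 -m inch '{"travel":[[0.008,-0.015,0],[0,-0.030,0],[0,-0.038,0],[0,-0.038,0],[0,-0.038,0],[0,-0.030,0],[0,-0.0135,0],[0,0,0],[0,0,0]],"twist":[[0,0,0],[0,0,0],[0,0,0],[0,0,0],[0,0,0],[0,0,0],[0,0,0],[0,0,0],[0,0,0]]}' 0.9
python3 - <<'E'
from w import *
a,K,T,s=camT("wrist");print(s['width'],s['tcp_pos'])
np.savez("g2.npz",K=K,T=T,a=a); saucers(a,K,T)
cv2.imwrite("pics/g2.png",a)
E
```

```text
[534.81871226 421.1060416   51.        ] [533.18223566 420.85563519   9.        ]
clock: 14.97
tcp_pos: [525.6, 217.6, 214.2]
ee_rot: [-180.0, -0.1, 179.9]
force: [0.4, -0.5, 0.0]
width: 76.8
76.76855370304445 [525.56671383 217.56678548 214.1608789 ]
[530. 210.] [532.  419.4] D 67.5 res 1.0
[ 44. 205.] [518.7 -58.7] D 88.5 res 1.3
[169. 113.] [439.9  79.1] D 58.0 res 1.1
[427. 115.] [443.6 307.6] D 78.2 res 0.3
```

View pics/g2.png

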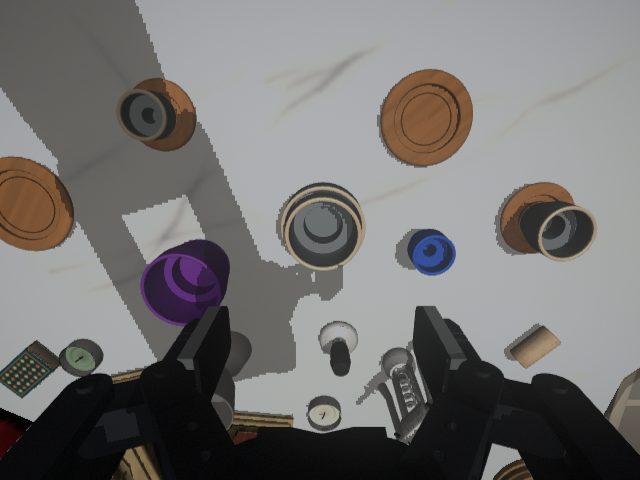

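```bash
python3 - <<'E'
from w import *
a,K,T,s=camT("top");print("purple",cast(K,T,(366,228),60),"blue",cast(K,T,(254,243),39))
d=np.load("g2.npz");K,T=d['K'],d['T']
print("med rim",(cast(K,T,(324,196.5),78)+cast(K,T,(324,271),78))/2)
E
python3 -m inch '{"travel":[[0,0,0.02],[0,0,0.03],[0,0,0.035],[0,0,0.025],[0,0,0.013],[0,0,0.007],[0,0,0.003],[0,0,0],[0,0,0]],"twist":[[0,0,0],[0,0,0],[0,0,0],[0,0,0],[0,0,0],[0,0,0],[0,0,0],[0,0,0],[0,0,0]]}' 0.9
python3 -m inch '{"travel":[[0,0,0],[0,0,0],[0,0,0],[0,0,0],[0,0,0],[0,0,0]],"twist":[[0,0,0],[0,0,0],[0,0,0],[0,0,0],[0,0,0],[0,0,0]]}' 0 40
```

```text
purple [582.53031768  97.97091179  60.        ] blue [557.60709823 313.05218034  39.        ]
med rim [526.58114494 219.09426315  78.        ]
clock: 15.82
tcp_pos: [527.4, 218.6, 84.6]
ee_rot: [180.0, 0.1, -180.0]
force: [0.2, -0.4, 0.8]
width: 77.0
clock: 16.32
tcp_pos: [527.5, 218.4, 85.0]
ee_rot: [179.9, 0.2, 180.0]
force: [-1.6, 0.1, 6.9]
width: 55.5
```

```bash
python3 -m inch '{"travel":[[0,0,-0.004],[0,0,-0.006],[0,0,-0.01],[0,0,-0.01],[0,0,-0.01],[0,0,-0.01],[0,0,-0.02],[0,0,-0.02],[0,0,-0.01],[0,0,0]],"twist":[[0,0,0],[0,0,0],[0,0,0],[0,0,0],[0,0,0],[0,0,0],[0,0,0],[0,0,0],[0,0,0],[0,0,0]]}'
python3 - <<'E'
from h import *
a,K,T,s=camT("wrist");b=camT("side")[0][110:290,270:450];print(s['width'],s['force'],s['tcp_pos'])
cv2.imwrite("pics/h1.png",cv2.hconcat([cv2.resize(a,(440,330)),cv2.resize(b,(330,330),interpolation=2)]))
E
```

```text
clock: 17.15
tcp_pos: [528.2, 218.6, 186.8]
ee_rot: [179.9, 0.3, 180.0]
force: [0.6, 0.1, -1.0]
width: 55.4
55.44116094622108 [ 0.57438287  0.07205592 -0.98385209] [528.17857627 218.59675597 186.82069178]
```

View pics/h1.png

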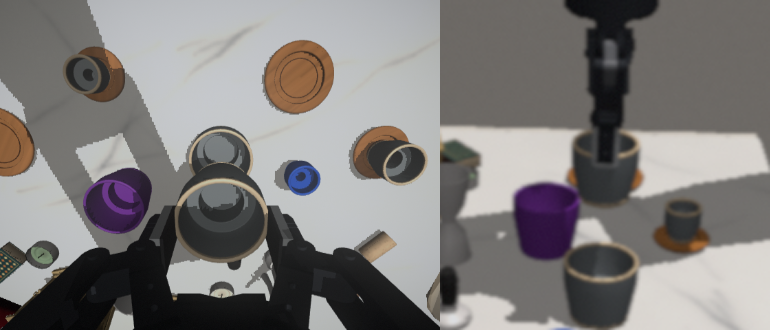

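```bash
python3 -m inch '{"travel":[[0.012,0.013,0],[0.018,0.020,0],[0.020,0.0215,0],[0.018,0.020,0],[0.0105,0.011,0.01],[0.004,0.004,0.02],[0,0,0.02],[0,0,0.015],[0,0,0.005],[0,0,0],[0,0,0]],"twist":[[0,0,0],[0,0,0],[0,0,0],[0,0,0],[0,0,0],[0,0,0],[0,0,0],[0,0,0],[0,0,0],[0,0,0],[0,0,0]]}'
python3 - <<'E'
from h import *
a,K,T,s=camT("wrist");print(s['width'],s['force'],s['tcp_pos'])
np.savez("h2.npz",K=K,T=T,a=a,tcp=s['tcp_pos'])
cv2.imwrite("pics/h2.png",cv2.resize(a[150:430,160:480],(640,560)))
E
```

```text
clock: 18.17
tcp_pos: [443.4, 307.2, 112.3]
ee_rot: [-180.0, -0.1, 180.0]
force: [0.9, 0.4, -1.6]
width: 55.2
55.193923278895625 [ 0.87277125  0.38635833 -1.64348238] [443.3999858  307.16882538 112.27757951]
```

View pics/h2.png

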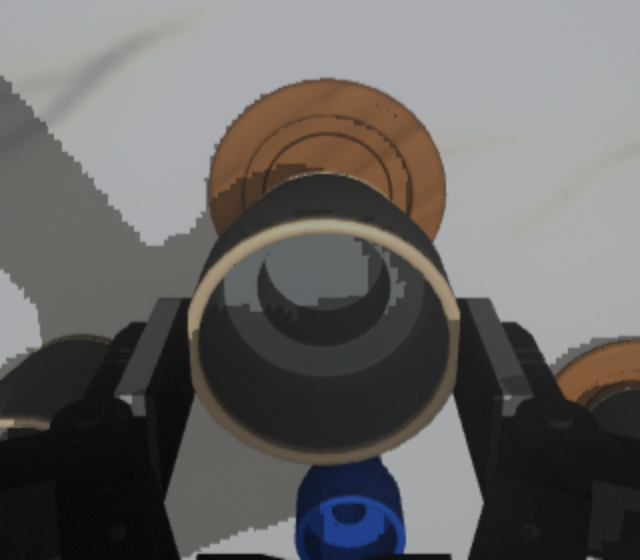

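Run:
```python
from w import *
d=np.load("h2.npz");K,T=d['K'],d['T'];z=d['tcp'][2]-4.8
f=lambda x,y:(160+x/2,150+y/2)
p,q=cast(K,T,f(324,219),z),cast(K,T,f(324,464),z);print((p+q)/2,p-q)
print(cast(K,T,f(327,79),9)+[40,0,0])
```

```text
[441.22398128 306.99368212 107.47757951] [-5.67428660e+01  1.07201557e-03  0.00000000e+00]
[444.00352932 308.03620379   9.        ]
```

```bash
python3 -m inch '{"travel":[[-0.0005,0.0005,0.010],[0,0,0.012],[0,0,0.012],[0,0,0.008],[0,0,0.004],[0,0,0.002],[0,0,0.001],[0,0,0],[0,0,0]],"twist":[[0,0,0],[0,0,0],[0,0,0],[0,0,0],[0,0,0],[0,0,0],[0,0,0],[0,0,0],[0,0,0]]}'
for i in 1 2; do python3 -m inch '{"travel":[[0,0,0.0005],[0,0,0.0]],"twist":[[0,0,0],[0,0,0]]}' | grep -E "force|tcp_pos"; done
python3 - <<'E'
from h import *
b=camT("side")[0][230:370,340:480]
cv2.imwrite("pics/h3.png",cv2.resize(b,(420,420),interpolation=2))
E
```

```text
clock: 18.97
tcp_pos: [444.0, 307.4, 65.3]
ee_rot: [-179.9, -0.1, 180.0]
force: [-9.8, -8.1, 19.6]
width: 55.4
tcp_pos: [444.1, 307.4, 65.3]
force: [-11.5, -9.8, 23.9]
tcp_pos: [444.4, 307.6, 65.2]
force: [-11.9, -9.7, 26.0]
```

View pics/h3.png

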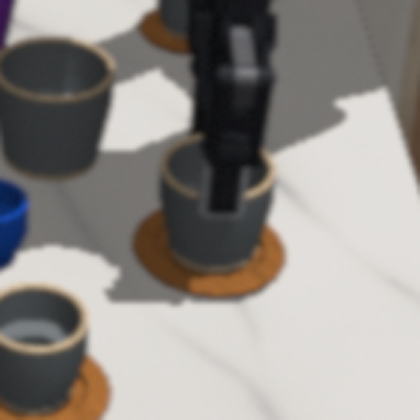

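```bash
python3 -m inch '{"travel":[[0,0,-0.0005],[0,0,0],[0,0,0],[0,0,0]],"twist":[[0,0,0],[0,0,0],[0,0,0],[0,0,0]]}' 0.9
python3 -m inch '{"travel":[[0,0,-0.0045],[0,0,-0.01],[0,0,-0.02],[0,0,-0.03],[0,0,-0.03],[0,0,-0.03],[0,0,-0.018],[0,0,-0.01],[0,0,0]],"twist":[[0,0,0],[0,0,0],[0,0,0],[0,0,0],[0,0,0],[0,0,0],[0,0,0],[0,0,0],[0,0,0]]}' 0.9
python3 - <<'E'
from w import *
a,K,T,s=camT("wrist");print(s['width'],s['tcp_pos'])
np.savez("h4.npz",K=K,T=T,a=a)
cv2.imwrite("pics/h4.png",cv2.resize(a[150:290,250:400],None,fx=4,fy=4,interpolation=0))
E
```

```text
clock: 19.68
tcp_pos: [444.2, 308.0, 63.0]
ee_rot: [-180.0, -0.0, 180.0]
force: [-0.1, 0.1, 0.5]
width: 76.9
clock: 20.43
tcp_pos: [445.7, 308.8, 219.4]
ee_rot: [179.8, 0.3, 180.0]
force: [0.3, 0.3, -0.2]
width: 76.9
76.92822675438418 [445.66048422 308.83575182 219.42409316]
```

View pics/h4.png

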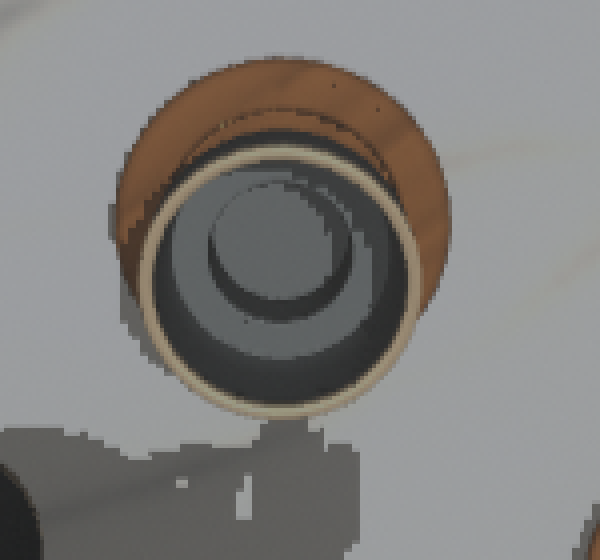

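```bash
python3 - <<'E'
from w import *
d=np.load("h4.npz");K,T=d['K'],d['T']
print((cast(K,T,(320,186),58)+cast(K,T,(320,255),58))/2, cast(K,T,(321,164),9)+[40,0,0])
E
python3 -m inch '{"travel":[[-0.012,-0.013,0],[-0.018,-0.020,0],[-0.020,-0.0215,0],[-0.018,-0.020,0],[-0.0105,-0.0115,0],[-0.0035,-0.004,0],[0,0,0],[0,0,0]],"twist":[[0,0,0],[0,0,0],[0,0,0],[0,0,0],[0,0,0],[0,0,0],[0,0,0],[0,0,0]]}' 1
python3 - <<'E'
from w import *
a,K,T,s=camT("wrist");print(s['width'],s['tcp_pos'])
np.savez("i1.npz",K=K,T=T,a=a); saucers(a,K,T)
cv2.imwrite("pics/i1.png",a)
E
```

```text
[444.33591303 307.74036645  58.        ] [443.9130463  308.67002527   9.        ]
clock: 21.15
tcp_pos: [525.2, 218.1, 214.3]
ee_rot: [-180.0, -0.2, 180.0]
force: [-0.6, 0.8, -0.3]
width: 85.3
85.2967991700587 [525.1965554  218.1491686  214.28834483]
[530. 210.] [531.7 419.3] D 67.2 res 0.9
[ 45. 203.] [518.7 -58.8] D 88.7 res 1.8
[169. 113.] [439.9  79.2] D 58.1 res 0.6
[408. 113.] [443.  307.5] D 77.1 res 1.2
```

View pics/i1.png

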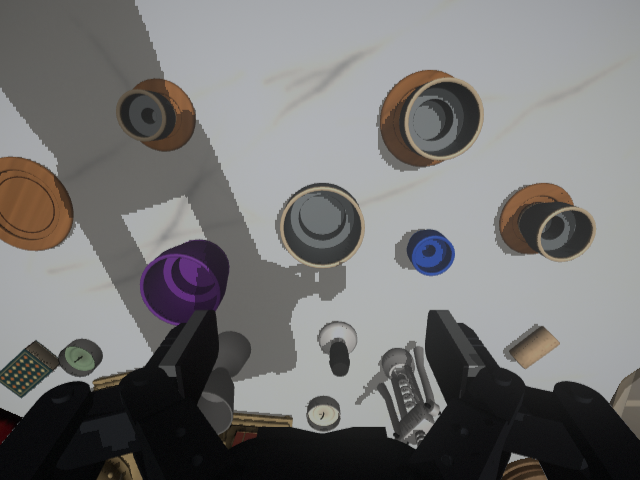

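```bash
python3 - <<'E'
from w import *
d=np.load("i1.npz");K,T=d['K'],d['T']
print((cast(K,T,(322,183.5),60)+cast(K,T,(322,268),60))/2)
E
python3 -m inch '{"travel":[[0,0,0.02],[0,0,0.03],[0,0,0.03],[0,0,0.03],[0,0,0.02],[0,0,0.012],[0,0,0.008],[0,0,0.003],[0,0,0],[0,0,0]],"twist":[[0,0,0],[0,0,0],[0,0,0],[0,0,0],[0,0,0],[0,0,0],[0,0,0],[0,0,0],[0,0,0],[0,0,0]]}' 1
python3 -m inch '{"travel":[[0,0,0],[0,0,0],[0,0,0],[0,0,0],[0,0,0],[0,0,0]],"twist":[[0,0,0],[0,0,0],[0,0,0],[0,0,0],[0,0,0],[0,0,0]]}' 0 45
python3 -m inch '{"travel":[[0,0,-0.004],[0,0,-0.006],[0,0,-0.01],[0,0,-0.01],[0,0,-0.02],[0,0,-0.02],[0,0,-0.02],[0,0,-0.01],[0,0,0],[0,0,0]],"twist":[[0,0,0],[0,0,0],[0,0,0],[0,0,0],[0,0,0],[0,0,0],[0,0,0],[0,0,0],[0,0,0],[0,0,0]]}'
python3 - <<'E'
from h import *
a,K,T,s=camT("wrist");b=camT("side")[0][110:290,270:450];print(s['width'],s['force'],s['tcp_pos'])
cv2.imwrite("pics/i2.png",cv2.hconcat([cv2.resize(a,(440,330)),cv2.resize(b,(330,330),interpolation=2)]))
E
```

```text
[525.46972896 218.18401102  60.        ]
clock: 22.03
tcp_pos: [527.1, 218.5, 64.3]
ee_rot: [180.0, 0.1, -180.0]
force: [0.1, 0.2, -0.7]
width: 85.5
clock: 22.53
tcp_pos: [527.6, 218.5, 64.7]
ee_rot: [179.9, 0.2, 180.0]
force: [-1.0, 0.6, 6.6]
width: 64.9
clock: 23.37
tcp_pos: [526.6, 218.1, 163.4]
ee_rot: [180.0, 0.1, 180.0]
force: [-0.4, -0.2, -3.7]
width: 64.5
64.49405511237515 [-0.41530796 -0.1511828  -3.66077952] [526.60869288 218.11077412 163.43289175]
```

View pics/i2.png

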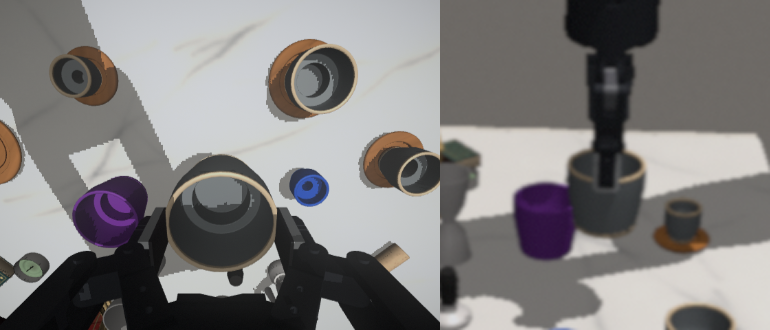

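```bash
python3 -m inch '{"travel":[[0.0074,-0.015,0],[0,-0.025,0],[0,-0.033,0],[0,-0.035,0],[0,-0.035,0],[0,-0.035,0],[0,-0.035,0],[0,-0.030,0],[0,-0.022,0],[0,-0.012,0],[0,0,0.01],[0,0,0.01]],"twist":[[0,0,0],[0,0,0],[0,0,0],[0,0,0],[0,0,0],[0,0,0],[0,0,0],[0,0,0],[0,0,0],[0,0,0],[0,0,0],[0,0,0]]}'
python3 -m inch '{"travel":[[0,0,0.012],[0,0,0.010],[0,0,0.003],[0,0,0],[0,0,0]],"twist":[[0,0,0],[0,0,0],[0,0,0],[0,0,0],[0,0,0]]}'
python3 - <<'E'
from h import *
a,K,T,s=camT("wrist");print(s['width'],s['force'],s['tcp_pos'])
np.savez("i3.npz",K=K,T=T,a=a,tcp=s['tcp_pos'])
cv2.imwrite("pics/i3.png",cv2.resize(a[150:430,160:480],(640,560)))
E
```

```text
clock: 24.47
tcp_pos: [518.6, -59.0, 141.6]
ee_rot: [180.0, -0.0, 179.9]
force: [-0.5, 0.4, -2.7]
width: 64.8
clock: 24.88
tcp_pos: [518.6, -58.3, 117.4]
ee_rot: [180.0, -0.0, -180.0]
force: [-0.1, 0.5, -2.5]
width: 64.7
64.73128808973905 [-0.09874795  0.50989899 -2.45046733] [518.56927627 -58.33249159 117.38708282]
```

View pics/i3.png

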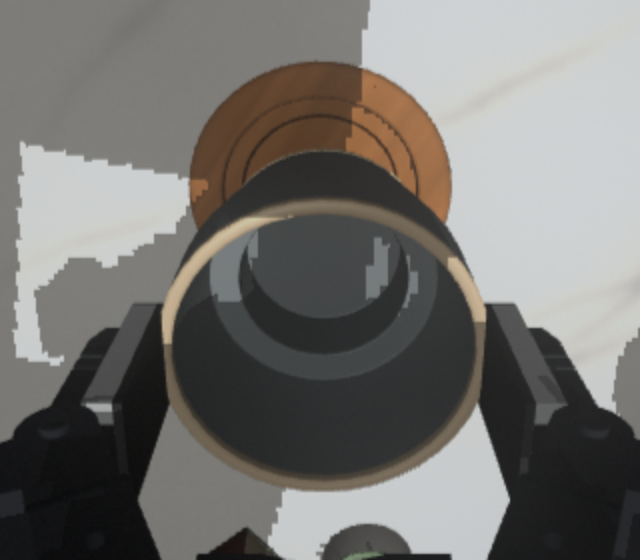

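```bash
python3 - <<'E'
from w import *
d=np.load("i3.npz");K,T=d['K'],d['T'];z=d['tcp'][2]-2.8
f=lambda x,y:(160+x/2,150+y/2)
p,q=cast(K,T,f(324,199),z),cast(K,T,f(324,490),z);print((p+q)/2,p-q)
print(cast(K,T,f(321,61),9)+[45,0,0])
E
python3 -m inch '{"travel":[[0,0,0.010],[0,0,0.012],[0,0,0.012],[0,0,0.008],[0,0,0.004],[0,0,0.002],[0,0,0.001],[0,0,0],[0,0,0]],"twist":[[0,0,0],[0,0,0],[0,0,0],[0,0,0],[0,0,0],[0,0,0],[0,0,0],[0,0,0],[0,0,0]]}'
```

```text
[516.56724558 -58.50812001 114.58708282] [-6.66743163e+01 -8.23394502e-02  1.42108547e-14]
[519.34980062 -59.32028068   9.        ]
clock: 25.68
tcp_pos: [518.2, -58.8, 70.1]
ee_rot: [180.0, -0.1, 180.0]
force: [-12.9, 3.3, 18.1]
width: 64.6
```

```bash
python3 -m inch '{"travel":[[0,0,0],[0,0,0],[0,0,0],[0,0,0],[0,0,0]],"twist":[[0,0,0],[0,0,0],[0,0,0],[0,0,0],[0,0,0]]}' 1
python3 -m inch '{"travel":[[0,0,-0.005],[0,0,-0.01],[0,0,-0.02],[0,0,-0.03],[0,0,-0.03],[0,0,-0.03],[0,0,-0.018],[0,0,-0.01],[0,0,0],[0,0,0]],"twist":[[0,0,0],[0,0,0],[0,0,0],[0,0,0],[0,0,0],[0,0,0],[0,0,0],[0,0,0],[0,0,0],[0,0,0]]}' 1
python3 - <<'E'
from w import *
a,K,T,s=camT("wrist");print(s['width'],s['tcp_pos'])
np.savez("j1.npz",K=K,T=T,a=a)
cv2.imwrite("pics/j1.png",cv2.resize(a[140:290,240:410],None,fx=4,fy=4,interpolation=0))
cv2.imwrite("pics/j2.png",camT("side")[0])
E
```

```text
clock: 26.1
tcp_pos: [518.8, -59.1, 68.6]
ee_rot: [-180.0, -0.0, 180.0]
force: [0.6, -0.4, 0.6]
width: 85.1
clock: 26.93
tcp_pos: [518.8, -59.0, 221.8]
ee_rot: [-180.0, 0.0, 180.0]
force: [-0.5, 0.1, -0.8]
width: 85.3
85.3149292549504 [518.7921491  -59.03959058 221.81180853]
```

View pics/j1.png

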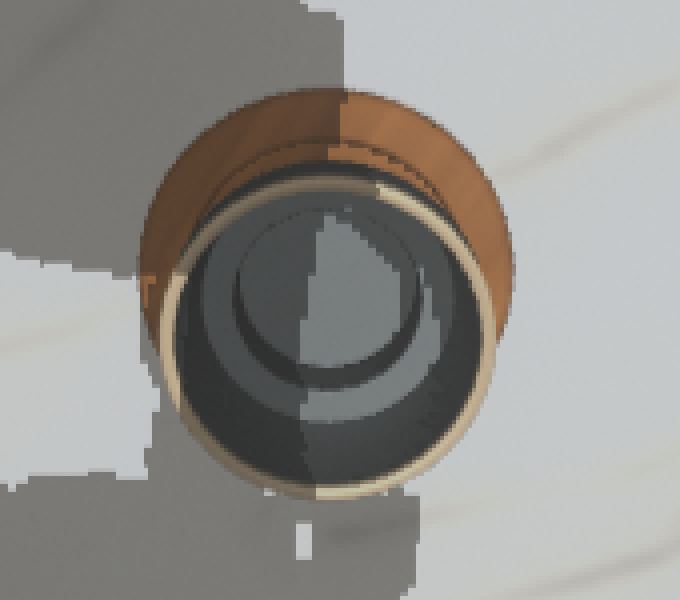

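View pics/j2.png

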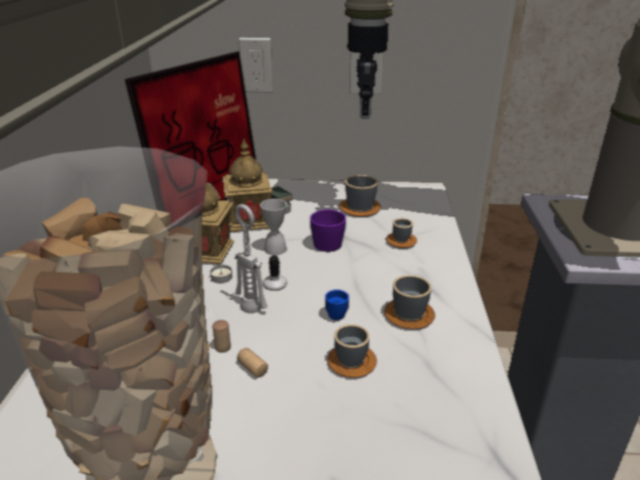

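Run:
```python
from w import *
d=np.load("j1.npz");K,T=d['K'],d['T']
f=lambda x,y:(240+x/4,140+y/4)
print((cast(K,T,f(328,174),65)+cast(K,T,f(328,500),65))/2, cast(K,T,f(326.5,87),9)+[45,0,0])
a,K,T,s=camT("side")
cv2.imwrite("pics/k.png",np.vstack([np.hstack([cv2.resize(a[y:y+60,x:x+70],(350,290),interpolation=2) for x,y in p]) for p in [((325,165),(367,205)),((375,270),(317,320))]]))
```

```text
[518.9697215  -58.97173965  65.        ] [519.41057829 -59.23397212   9.        ]
```

View pics/k.png

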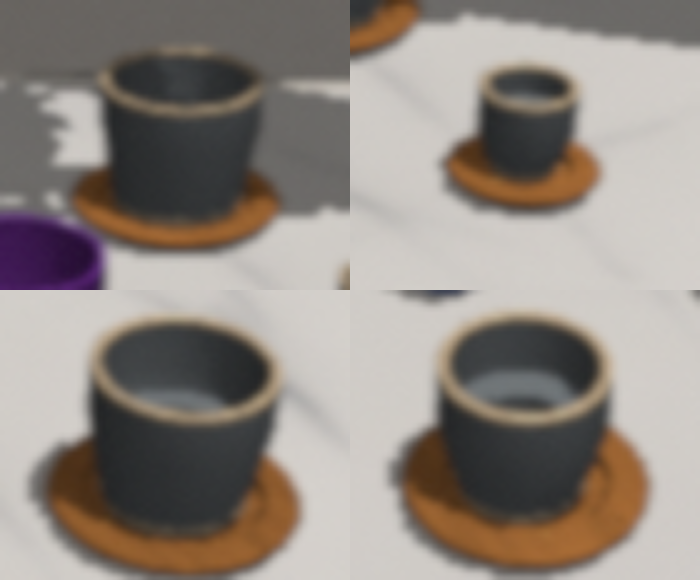

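The side crops show all four cups upright and centred in their wells. I hand the job in.

```bash
python3 -c "
from station import ctrl
print(ctrl.sign_off())"
```

```text
the job is handed in; nothing more can be done
None
```

I unstacked the four grey cups from the top down (tiny, small, medium, large), stood each on the saucer of its own size, and handed the job in at about 27 s of robot time.

**Centring:** My last wrist-camera checks put each cup's rim centre close to its saucer's centre, against the 8 mm limit:

| Cup | Offset from saucer centre |
|---|---|
| tiny | about 1 mm |
| small | about 2 mm |
| medium | about 1 mm |
| large | about 0.5 mm |

**Height:** For the small, medium and large cups, the measured tool height at contact put the underside 5.0 to 5.4 mm above the worktop. That matches the well floor, not the lip. Contact for the tiny cup agreed with this on the commanded heights, and its measured drop agreed to within noise.

**Final view:** The last side picture shows all four cups upright. The purple and blue look-alikes, the jigger and the corkscrew appear where they began, and the gripper was clear of everything.

**What disagreed:**
- The side camera read positions 2 to 4 mm farther in y than the top and wrist cameras, so I relied mainly on the wrist camera.
- With a cup in the gripper, wrist views put it 1 to 3 mm short in x. For the small cup I over-corrected slightly, which explains its 2 mm.
- The gripper read about 2 to 3 mm narrower than each cup's true width.
- The medium cup pressed down with about 26 N before release, the highest force I read while placing, below the 40 N limit.

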